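Tip a calibration plate out of its pocket and lay it in the tray

ROBOT

A 6-joint arm with a two-finger parallel gripper is mounted at the origin on the work surface. World frame = base frame: x ahead of the robot, y to its left, z up, the work surface at z = 0. Lengths are in m, angles in rad, forces in N, time in s.
With the tool pointing down it reaches from about 0.35 to 0.95 m from the base axis. Payload 17.4 kg.
Tool frame: the origin (TCP) lies at the very end of the fingers, on their centre line; the grasp point (between the pads) lies 19 mm behind it (robot.grip_point_offset is the z of the grasp point in the tool frame, in m); z points along the fingers, y is the direction in which the jaws open and shut (so a half turn about z gives the same grasp; the last joint's range is limited). The gripper opens to 93 mm and grips with 3 to 60 N. Pads are 15 mm wide; open, the fingers measure 128 mm over their backs; the gripper's body (75 mm by 188 mm) begins 65 mm behind the grasp point.
Start: joints at [-1.301, 0.116, 1.442, -0, 1.584, -0.038], TCP at [0.204, -0.643, 0.219] pointing down, gripper open.
Joint ranges: [-2.83, 2.83], [-0.83, 2.19], [0.07, 2.5], [-1.14, 4.28], [0.01, 3], [-2.97, 2.97]. Speed limits (rad/s): [1.89, 1.89, 2.22, 3.14, 3.14, 3.14].

INTERFACE

Orientations are given as a rotation vector (axis times angle).
In Python, from cell import telemetry, optics, job_done, robot gives the robot as it stands.
- The arm moves only by the tool apply_moves, never from a script. Its argument "moves" is one flat list of numbers, 4 for each row, row after row: the shift along the world's x, y, z in units of 60 mm (1.0 is 60 mm), then the turn about the world's z in units of 6 degrees (1.0 is 6 degrees). In form: [x, y, z, spin, x, y, z, spin, ...]. A call has 1 to 10 rows; each row shifts and turns the pose as measured when the row begins; what a row does not reach is not made up. A row lasts 1/8 s, in which the tool goes at most 62.5 mm and 10.7 degrees, less where a joint would pass 70% of its speed; a pose out of reach is approached as far as the arm can. A call is refused whole if a number of a shift passes 1 or a number of a turn 1, either way. A call with a gripper value outside its range is refused whole. "claw" is the opening in per cent of the stroke, from 0 (shut) to 100 (fully open), set as the call begins (left out, the last holds). The fingers move at their own pace and stop on an object; "newtons" is the grip in N (left out, the last holds). Time passes only in rows, so rows that do not move let the fingers close. It gives the time, the measured TCP pose, the force and the opening at its end, in the units of the state.
- telemetry.get_state(): the state, without advancing time (a new reading comes with each control period).
- optics.get_image(name): name is "scene" or "top" or "wrist"; returns a dict with "color" (480x640x3 uint8, red, green, blue), "range_z" (480x640 float32, m along the optical axis (not along the pixel's ray), 0 where there is no reading), "fx", "fy", "cx", "cy" (pixels), "dist" ([k1, k2, p1, p2, k3] as OpenCV has them; the pictures are not rectified), "origin" and "rotation" of the camera in the world. Camera axes: x right, y up, looking along -z (the intrinsics and any distortion apply to the point x, -y, -z); pixel columns grow to the right and rows downward; lengths in m; the calibration is good to about 2 mm. A picture is of the moment at which its call begins.
- job_done(): hands the job in, once; it reports no verdict.
The state is a dict: "time_s": time; "qpos": joint angles; "qd": joint speeds; "joint_efforts": joint torques, N m; "tool_pos": TCP position; "orientation": TCP orientation; "wrist_force": force on the tool from outside, world axes, zero at the start; "wrist_torque": the same for the moment, N m; "grip_width": opening from 0.0 (shut) to 1.0 (fully open).
Only numpy, scipy, OpenCV 4.12 (cv2) and the standard library are available. Lean on these libraries where they do the work, as an engineer would, in place of code of your own. Each camera call takes 0.05 s, during which the arm holds its last target.

TASK

On this microscope bench two thin steel plates lie flush in black tip-up holders. Press down the end of the plate with the single large round window, the end over its holder's wide well, so that its other end tips up and stays up; then take the plate by the raised part, lift it clear and lay it flat, window up, in the middle of the empty grey tray. Lower it in rather than drop it, and leave the other plate (three small windows) and its holder alone.

Things in the scene. Friction and masses are not known exactly. Their poses are not given: they have to be found in the camera images.
- plate_center (a point): Centre of the loose steel plate, 76 x 35 x 4 mm, 70 g, with one round black window 24 mm wide. x along its length, from the end to press (-x, over the wide well) to the end that rises (+x); y across; z up. It starts level, top 40 mm above the bench, flush with its holder: no room to grip its sides. Press 28 mm to -x of centre; once tipped, grip its 35 mm width 22 mm to +x of centre.
- holder_rocker (a joint): Rocker (24 mm wide, 6 mm thick) under that plate in its fixed 117 x 84 x 40 mm black holder: 0 level, 0.65 rad tipped, plate's +x end up. Pivot 8 mm to -x of plate centre. Stiff: 1 to 5 N moves it, it stays where left. Full tip: fingertips 8 to 10 mm below the holder's top. Well round the pressed end: 68 mm wide, 36 deep, end open. Pocket round the +x end: 41 mm wide.
- tray_floor (a point): Centre of the inner floor of the fixed grey square tray, 150 x 150 mm outside; floor 4 mm and rim 10 mm above the bench, walls 4 mm thick; x and y along its sides, z up.
- plate2_center (a point): Centre of the other steel plate, same size and axes, in a holder of the same kind, but with three small round black windows 10 mm wide in a row. Leave it alone.
Not all that is in view belongs to the job. Leave any orange look-alike of the part that bears holder_rocker alone.

How it is judged:
By the outcome, as a careful person would: the job done as asked, in the order asked, and still so for the second after the job is handed in, with the robot touching nothing.
It also fails if it takes over 48 s, if anything falls off the work surface, if the arm or the gripper's body presses on something with over 40 N, if the wrist force passes 120 N, or if a joint passes its speed limit or range.

## Working session

There is one attempt and no reset: what is moved stays moved. The work goes in short steps, Python scripts to look and compute and a tool call to move; the robot and the scene stay as the last step left them, time stands still between calls to the robot, and variables do not carry over. Pictures are saved under pics/ and viewed, and the job is handed in when it is done.

Besides the shell and the picture viewer there is one more tool, called after ">>>" in YAML: its name, and indented under it one key for each argument. apply_moves: Moves the arm, as the interface text tells. Its arguments: {"type":"object","properties":{"moves":{"type":"array","items":{"type":"number"}},"claw":{"type":"number"},"newtons":{"type":"number"}},"required":["moves"]}

```bash
ls; mkdir -p pics; python3 - <<'E'
from cell import telemetry, optics, robot
import cv2,numpy as np
print(telemetry.get_state()); print(robot.grip_point_offset)
for n in ("scene","top","wrist"):
    im=optics.get_image(n); np.savez(f"/tmp/{n}0.npz",**im)
    cv2.imwrite(f"pics/{n}0.png",im["color"][:,:,::-1]); print(n,im["fx"],im["cx"],im["dist"],im["origin"],im["rotation"])
E
```

```text
pics
{'time_s': 0.0, 'qpos': array([-1.30081635e+00,  1.16480053e-01,  1.44224967e+00, -8.67259784e-06,
        1.58403837e+00, -3.77910437e-02]), 'qd': array([ 0.00177743,  0.00053251,  0.00151264,  0.00022709, -0.00090851,
        0.00180033]), 'joint_efforts': array([ 1.01876052e-03, -7.21270466e+01, -6.22607446e+01,  7.80535326e-02,
        2.36870261e-02, -8.90205047e-05]), 'tool_pos': array([ 0.2044195 , -0.64308014,  0.21791888]), 'orientation': array([-3.10331565e+00, -4.81360806e-01,  2.27318925e-04]), 'wrist_force': array([ 0.50057288,  0.34528285, -1.01326948]), 'wrist_torque': array([-0.02562124,  0.01132257, -0.03103727]), 'grip_width': 1.0001862146766975}
-0.0188
scene 507.279846660388 322.0666991010112 [-0.02414859  0.          0.          0.          0.        ] [1.03096987 0.1163067  0.46609415] [0.65923311 0.83522739 1.70762215]
top 476.40906367661927 334.2077287102382 [-0.11640893  0.          0.          0.          0.        ] [ 0.36580986 -0.02030584  0.76899635] [ 0.16573603 -0.15818219 -1.50089433]
wrist 359.6430224344638 322.1803661531342 [0.01779684 0.         0.         0.         0.        ] [ 0.2706096  -0.62320305  0.38313979] [-0.21674875  0.16159833 -1.25545791]
```

View pics/scene0.png

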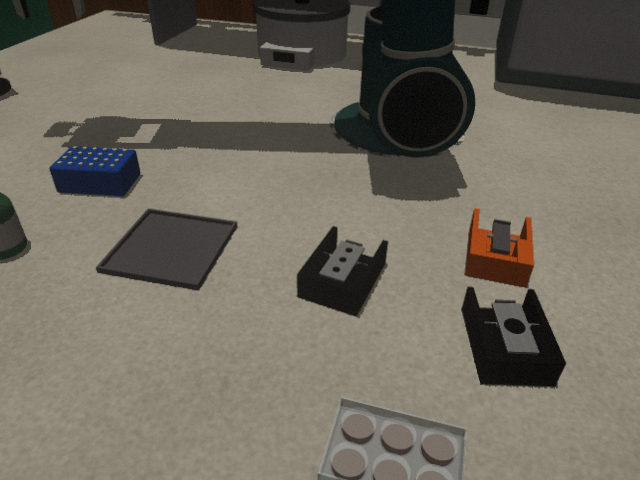

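View pics/top0.png

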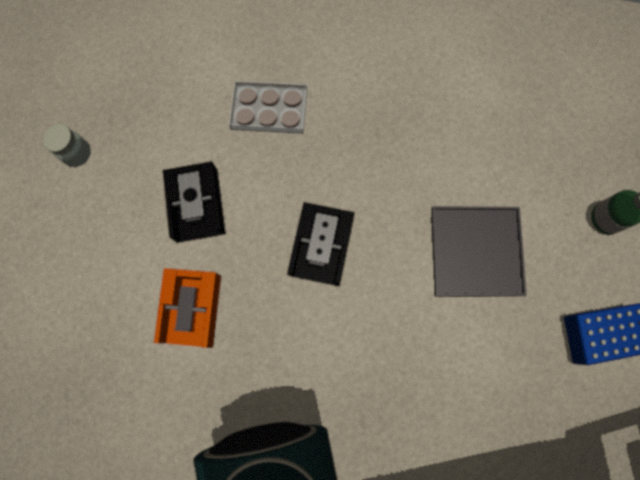

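View pics/wrist0.png

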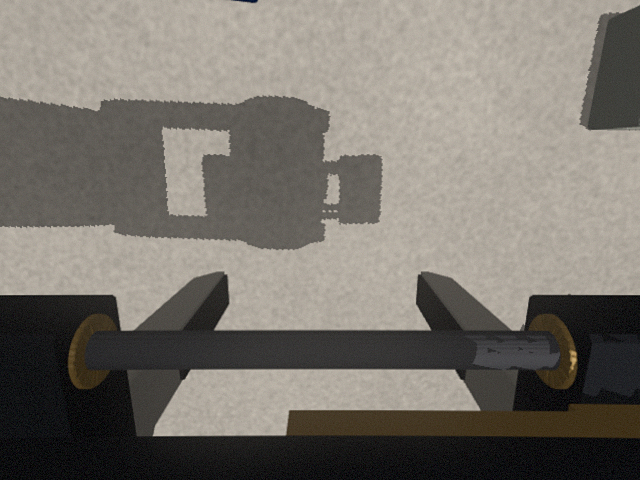

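The one-window plate is at top-image (190,195), the three-window plate at (321,238) and the tray at (478,252). The orange look-alike is at (187,308). Next I'll measure these.

```bash
cat > h.py <<'E'
import cv2,numpy as np
from scipy.spatial.transform import Rotation as R
def ray(im,uv):
    K=np.array([[im["fx"],0,im["cx"]],[0,im["fy"],im["cy"]],[0,0,1.]])
    p=cv2.undistortPoints(np.array(uv,float).reshape(-1,1,2),K,np.array(im["dist"],float)).reshape(-1,2)
    d=np.c_[p[:,0],-p[:,1],-np.ones(len(p))]
    return d@R.from_rotvec(im["rotation"]).as_matrix().T
def plane(im,uv,z):
    d=ray(im,uv);o=np.array(im["origin"])
    return o+d*((z-o[2])/d[:,2])[:,None]
def proj(im,P):
    K=np.array([[im["fx"],0,im["cx"]],[0,im["fy"],im["cy"]],[0,0,1.]])
    p=(np.array(P,float).reshape(-1,3)-im["origin"])@R.from_rotvec(im["rotation"]).as_matrix()
    p=p*[1,-1,-1]
    return cv2.projectPoints(p.reshape(-1,1,3),np.zeros(3),np.zeros(3),K,np.array(im["dist"],float))[0].reshape(-1,2)
E
python3 - <<'E'
from h import *
im=dict(np.load("/tmp/top0.npz")); c=im["color"]
cv2.imwrite("pics/topz.png",cv2.resize(c[150:250,140:240][:,:,::-1],(600,600),interpolation=cv2.INTER_CUBIC))
s=dict(np.load("/tmp/scene0.npz"))
cv2.imwrite("pics/scenez.png",cv2.resize(s["color"][270:400,440:580][:,:,::-1],(646,600),interpolation=cv2.INTER_CUBIC))
g=cv2.cvtColor(c,cv2.COLOR_RGB2GRAY)
# plate
m=(g>110).astype(np.uint8); roi=np.zeros_like(m); roi[168:235,172:212]=m[168:235,172:212]
print(np.unique(g[160:240,165:222]//20,return_counts=True))
# holder black
b=(g<45).astype(np.uint8); n,l,st,ce=cv2.connectedComponentsWithStats(b)
for i in range(1,n):
    if st[i,4]>60: print(i,st[i],ce[i])
print(plane(im,[[190,195],[321,238],[478,252],[187,308]],.04))
E
```

```text
(array([0, 1, 2, 3, 4, 5, 6, 7], dtype=uint8), array([2422,  317,  224,  212,  208,  721,  159,  297]))
7 [ 163  162   62   80 2736] [194.53362573 204.36476608]
8 [184 189  13  12 122] [189.66393443 194.39344262]
9 [ 591  192   49   42 1173] [618.18925831 212.20204604]
10 [ 288  203   65   82 2491] [320.18747491 246.16138097]
26 [208 275  12  72 279] [213.30824373 312.10035842]
27 [173 277  13  28 141] [176.89361702 289.63829787]
37 [564 306  60  58 887] [578.33258174 335.68207441]
40 [160 308   9  34 193] [164.03626943 325.01554404]
83 [ 194  421  142   59 5251] [269.66196915 450.16415921]
84 [231 462  78  18 986] [269.55375254 472.15010142]
[[ 0.58225559  0.22578246  0.04      ]
 [ 0.52478375  0.00928017  0.04      ]
 [ 0.51818624 -0.23882381  0.04      ]
 [ 0.40155927  0.20771679  0.04      ]]
```

View pics/topz.png

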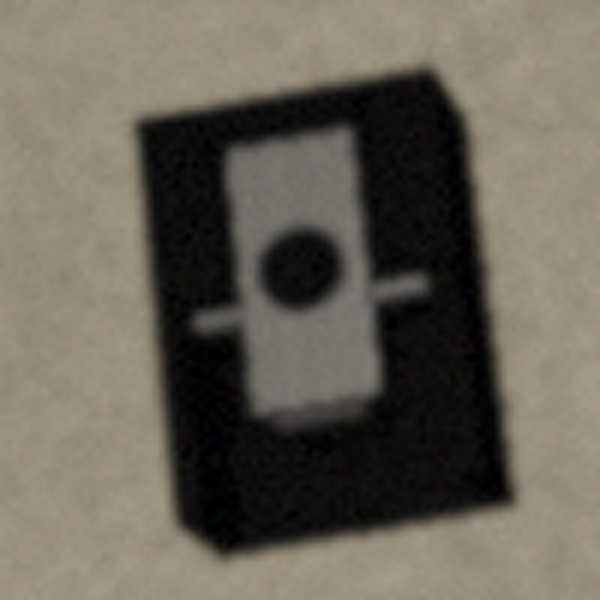

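View pics/scenez.png

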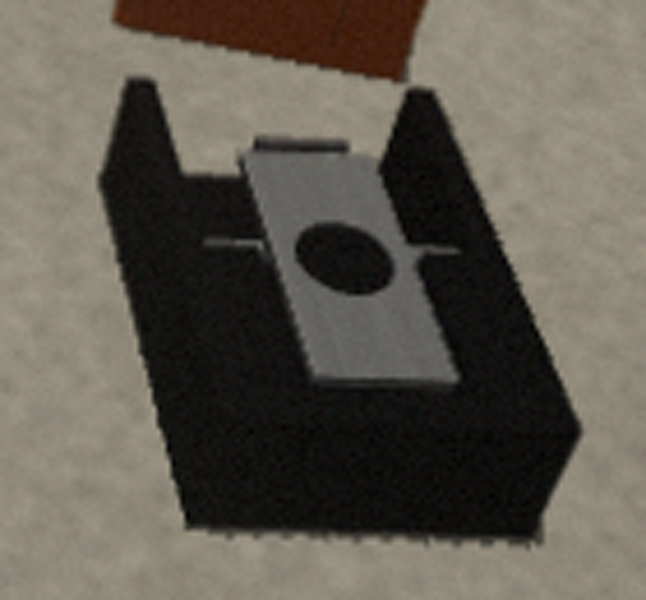

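The window is centred on the plate. The well and the pressed end face the robot, at the bottom of the top image, and the +x end faces away from it. Now I'll get exact poses.

```bash
python3 - <<'E'
from h import *
im=dict(np.load("/tmp/top0.npz")); g=cv2.cvtColor(im["color"],cv2.COLOR_RGB2GRAY)
def rect(m,z,name):
    cs=cv2.findContours(m,cv2.RETR_EXTERNAL,cv2.CHAIN_APPROX_NONE)[0]; ct=max(cs,key=cv2.contourArea)
    P=plane(im,ct.reshape(-1,2),z)[:,:2]
    r=cv2.minAreaRect((P*1000).astype(np.float32)); print(name,r); return r
# plate: g in 85..., open to cut the pins
m=((g>85)).astype(np.uint8); roi=np.zeros_like(m); roi[168:222,174:207]=m[168:222,174:207]
n,l,st,ce=cv2.connectedComponentsWithStats(roi,connectivity=4); 
i=l[210,190]; m=cv2.morphologyEx((l==i).astype(np.uint8),cv2.MORPH_CLOSE,np.ones((15,15))); 
m=cv2.morphologyEx(m,cv2.MORPH_OPEN,np.ones((7,7))); print(st[i])
r=rect(m,.04,"plate")
b=(g<45).astype(np.uint8);n,l,st,ce=cv2.connectedComponentsWithStats(b)
print("window",plane(im,[ce[8]],.04))
b2=(g<60).astype(np.uint8)
# tray
c=im["color"].astype(int); t=(g<100).astype(np.uint8); n,l,st,ce=cv2.connectedComponentsWithStats(t); i=l[252,478]; print(st[i])
r=rect((l==i).astype(np.uint8),.010,"tray")
d=im["range_z"]; print("range plate",d[205,190],d[185,190],d[252,478])
for (u,v) in((190,207),(190,182),(478,252),(230,190)):
    q=ray(im,[[u,v]])[0]; print(np.array(im["origin"])+q*d[v,u])
s=dict(np.load("/tmp/scene0.npz")); gs=cv2.cvtColor(s["color"],cv2.COLOR_RGB2GRAY)
t=(gs<70).astype(np.uint8); n,l,st,ce=cv2.connectedComponentsWithStats(t);print("scene win",l[326,514],ce[l[326,514]],st[l[326,514]],plane(s,[ce[l[326,514]]],.04))
i=l[245,165];print(st[i]); 
cs=max(cv2.findContours((l==i).astype(np.uint8),cv2.RETR_EXTERNAL,cv2.CHAIN_APPROX_NONE)[0],key=cv2.contourArea)
print("scene tray",cv2.minAreaRect((plane(s,cs.reshape(-1,2),.008)[:,:2]*1000).astype(np.float32)))
# holder sizes from top: top-face corners (zoom /6 + offset)
z=np.array([[225,145],[355,125],[383,395],[250,418]])/6+[140,150]
print("plate corners",plane(im,z-.4,.04))
E
```

```text
[178 172  29  47 739]
plate ((582.80029296875, 225.11212158203125), (74.64755249023438, 37.854026794433594), 8.059022903442383)
window [[0.58324383 0.22647484 0.04      ]]
[ 430  206   96   91 8136]
tray ((527.032470703125, -246.8104705810547), (149.9459686279297, 153.9142608642578), 3.3068106174468994)
range plate 0.75786835 0.76427495 0.7784566
[0.56204503 0.22288864 0.04062674]
[0.60452737 0.22905291 0.03917741]
[ 0.52562877 -0.24949691  0.00439357]
[ 6.07168575e-01  1.71422526e-01 -5.82993155e-04]
scene win 169 [514.2661597  325.57794677] [504 318  22  16 263] [[0.58148625 0.22740213 0.04      ]]
[  96  209  141   81 7128]
scene tray ((530.2117919921875, -245.27359008789062), (158.65228271484375, 155.16140747070312), 3.488016128540039)
plate corners [[0.61721624 0.25232198 0.04      ]
 [0.62488294 0.21687096 0.04      ]
 [0.54959514 0.19938759 0.04      ]
 [0.54111311 0.23468732 0.04      ]]
```

```bash
python3 - <<'E'
from h import *
im=dict(np.load("/tmp/top0.npz")); g=cv2.GaussianBlur(cv2.cvtColor(im["color"],cv2.COLOR_RGB2GRAY),(3,3),0).astype(float)
def cross(row,idx,thr=60):
    for a,b in zip(idx[:-1],idx[1:]):
        if (row[a]-thr)*(row[b]-thr)<=0: return a+(b-a)*(row[a]-thr)/(row[a]-row[b])
L=[];Rr=[]
for v in list(range(177,198))+list(range(209,216)):
    mid=190+(v-195)*.09
    if not 195<v<203: 
        x=cross(g[v],range(int(mid)-8 if False else int(mid)-6,int(mid)-18,-1)); 
        if x and not(199<v<208): L.append((x,v))
    x=cross(g[v],range(int(mid)+8,int(mid)+18))
    if x and not(193<v<202): Rr.append((x,v))
for n,E in(("L",L),("R",Rr)):
    P=plane(im,E,.04)[:,:2]; f=cv2.fitLine((P*1000).astype(np.float32),cv2.DIST_HUBER,0,.01,.01).ravel()
    print(n,len(E),np.degrees(np.arctan2(f[1],f[0])),f)
    print("  y at x=583:",f[3]+(583-f[2])*f[1]/f[0])
T=[];B=[]
for u in range(181,197):
    y=cross(g[:,u],range(180,165,-1)); T.append((u,y)) if y else 0
for u in range(184,201):
    y=cross(g[:,u],range(210,226)); B.append((u,y)) if y else 0
for n,E in(("T",T),("B",B)):
    P=plane(im,E,.04)[:,:2]; f=cv2.fitLine((P*1000).astype(np.float32),cv2.DIST_HUBER,0,.01,.01).ravel()
    print(n,len(E),np.degrees(np.arctan2(f[1],f[0])),f)
# holder outline far edges
b=(g<60).astype(np.uint8); n,l,st,ce=cv2.connectedComponentsWithStats(b); i=l[230,200]
cs=max(cv2.findContours((l==i).astype(np.uint8),cv2.RETR_EXTERNAL,cv2.CHAIN_APPROX_NONE)[0],key=cv2.contourArea)
ap=cv2.approxPolyDP(cs,2.5,True).reshape(-1,2); print(ap, plane(im,ap,.04)[:,:2].round(4).tolist())
c=plane(im,cv2.approxPolyDP(cs,2.5,True).reshape(-1,2),0)[:,:2].round(4).tolist(); print(c)
E
```

```text
L 26 13.644036 [9.7178000e-01 2.3588909e-01 5.8617041e+02 2.4523260e+02]
  y at x=583: 244.46303
R 24 13.624941 [9.7185856e-01 2.3556520e-01 5.7967761e+02 2.0661517e+02]
  y at x=583: 207.42047
T 16 -75.6371 [ 2.4806258e-01 -9.6874404e-01  6.2059058e+02  2.3439291e+02]
B 17 -76.06873 [ 2.4075764e-01 -9.7058529e-01  5.4377441e+02  2.1475388e+02]
[[211 162]
 [163 171]
 [169 232]
 [176 241]
 [224 233]
 [217 172]] [[0.6406, 0.1984], [0.6208, 0.2769], [0.5191, 0.2519], [0.5053, 0.2385], [0.5231, 0.1629], [0.6238, 0.1863]]
[[0.6557, 0.2104], [0.6348, 0.2932], [0.5275, 0.2668], [0.5129, 0.2527], [0.5317, 0.1729], [0.638, 0.1976]]
```

Plate centre is about (0.583, 0.226), with yaw 13.8° and a measured width of 36 mm. The press point is (0.556, 0.219). I'll move above it with the jaws shut.

>>> apply_moves:
  moves: [0.36,0.88,0,0,0.36,0.88,0,0,0.36,0.88,0,0,0.36,0.88,0,0,0.36,0.88,0,0,0.36,0.88,0,0,0.36,0.88,0,0,0.36,0.88,0,0,0.36,0.88,0,0,0.36,0.88,0,0]
  claw: 0
  newtons: 20

```text
time_s: 1.4
tool_pos: [0.4217, -0.1003, 0.2148]
orientation: [-3.103, -0.471, -0.002]
wrist_force: [1.2, -1.3, -0.2]
grip_width: 0.01
```

>>> apply_moves:
  moves: [0.35,0.84,0,-0.1,0.35,0.84,0,-0.1,0.35,0.84,0,-0.1,0.35,0.84,0,-0.1,0.35,0.84,0,-0.1,0.35,0.84,0,-0.1,0.1,0.3,0,0,0,0,0,0]

```text
time_s: 2.4
tool_pos: [0.5556, 0.2351, 0.2134]
orientation: [-3.117, -0.378, -0.001]
wrist_force: [-1.4, -0.5, 0.2]
grip_width: 0.005
```

```bash
cat >> h.py <<'E'
def jaw(s):
    y=R.from_rotvec(s["orientation"]).as_matrix(); return np.degrees(np.arctan2(y[1,1],y[0,1]))%180, y[:,2]
E
python3 - <<'E'
from h import *
from cell import telemetry
s=telemetry.get_state(); print(s["tool_pos"],jaw(s),s["qpos"],s["time_s"])
E
```

```text
[0.55558497 0.23505477 0.21341147] (np.float64(103.83830465112824), array([ 4.78996866e-04,  2.22958578e-03, -9.99997400e-01])) [ 0.35699326 -0.03917011  1.60961129  0.00192163  1.56992353  1.68626613] 2.4
```

>>> apply_moves:
  moves: [0,-0.2,-0.7,0,0,-0.06,-0.7,0,0,0,-0.7,0,0,0,-0.2,0,0,0,0,0]

```text
time_s: 3.02
tool_pos: [0.5548, 0.2132, 0.0749]
orientation: [-3.118, -0.373, -0.007]
wrist_force: [-0.7, 0.1, 0.4]
grip_width: 0.003
```

```bash
cat > look.py <<'E'
import sys
from h import *
from cell import optics,telemetry
n=sys.argv[1]
for c in sys.argv[2:]:
    c,*roi=c.split(":"); im=optics.get_image(c); np.savez(f"/tmp/{c}{n}.npz",**im); g=im["color"][:,:,::-1]
    if roi:
        a,b,w,h=map(int,roi[0].split(",")); g=g[b:b+h,a:a+w]; k=min(800/w,600/h); g=cv2.resize(g,None,fx=k,fy=k,interpolation=cv2.INTER_CUBIC)
    cv2.imwrite(f"pics/{c}{n}.png",g)
s=telemetry.get_state(); print(s["time_s"],s["tool_pos"].round(4),jaw(s)[0],s["wrist_force"].round(2),s["grip_width"])
E
python3 look.py 1 scene:420,220,180,180 wrist
```

```text
3.125 [0.5554 0.2137 0.076 ] 103.65451087397217 [ 0.32  0.34 -0.1 ] 0.004821129730530948
```

View pics/scene1.png

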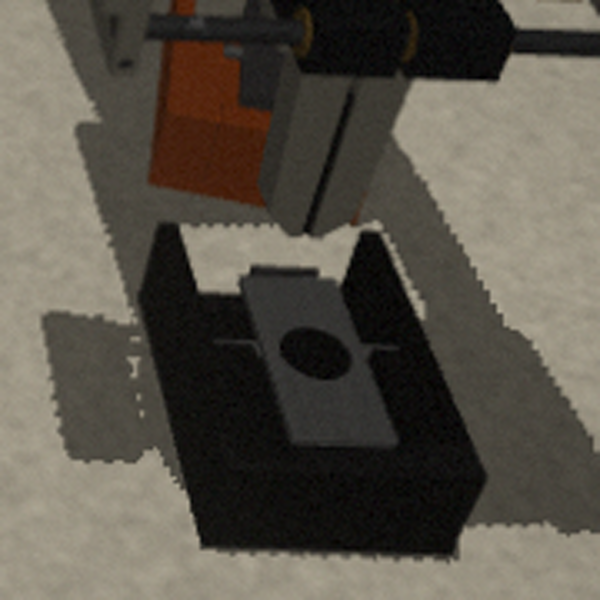

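View pics/wrist1.png

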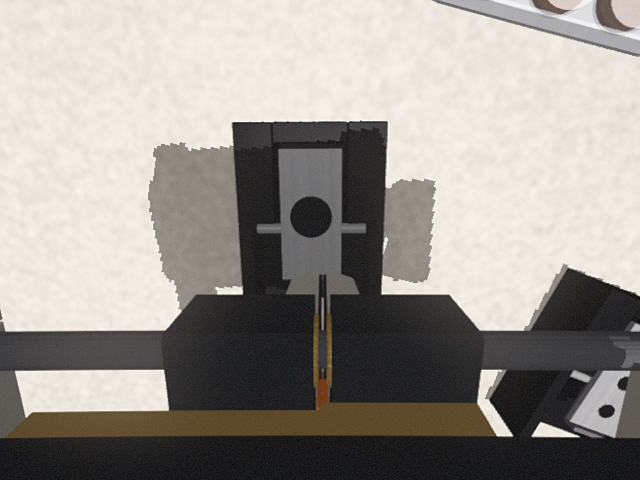

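The tip sits about 6 mm to -y of the plate's midline, and the wrist view (plate column 311, finger column 323) agrees with the telemetry. I'll correct that, then press.

>>> apply_moves:
  moves: [0,0.1,0,0,0,0,-0.3,0,0,0,-0.2,0,0,0,0,0]

```text
time_s: 3.62
tool_pos: [0.5563, 0.2207, 0.0465]
orientation: [-3.116, -0.374, -0.015]
wrist_force: [0.3, -0.3, 0.5]
grip_width: 0.007
```

>>> apply_moves:
  moves: [0,0,-0.1,0,0,0,-0.05,0,0,0,-0.05,0,0,0,-0.05,0]

```text
time_s: 4.12
tool_pos: [0.5552, 0.2205, 0.032]
orientation: [-3.117, -0.374, -0.01]
wrist_force: [-10.6, -4.4, 26.4]
grip_width: 0.007
```

```bash
python3 look.py 2 scene:420,220,180,180 wrist
```

```text
4.225 [0.5552 0.2205 0.0324] 103.68672614831736 [-10.59  -2.74  13.73] 0.0007957915444096954
```

View pics/scene2.png

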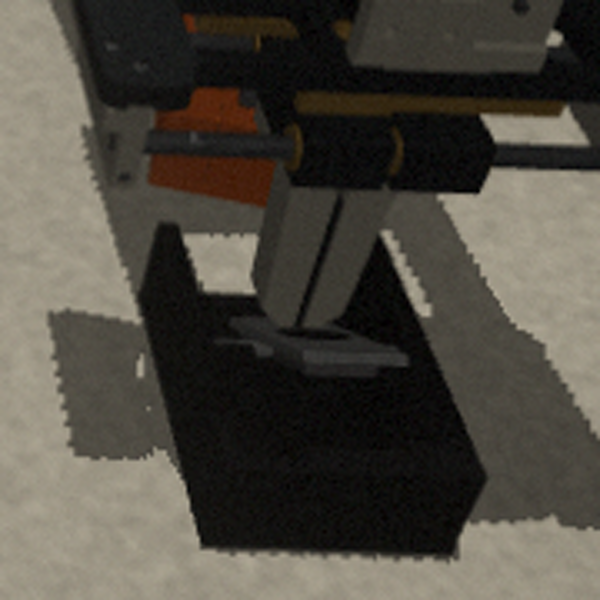

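View pics/wrist2.png

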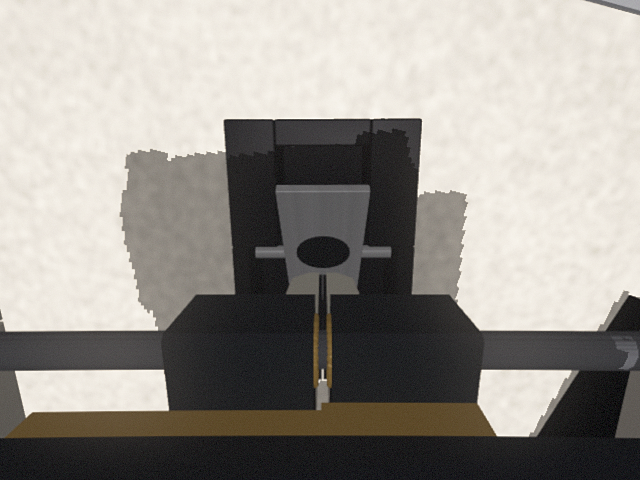

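The plate has tipped, with its +x edge raised at wrist row 187. I'll measure the angle from range data.

```bash
cat > tilt.py <<'E'
import sys
from h import *
im=dict(np.load(sys.argv[1])); v0,v1,u0,u1=map(int,sys.argv[2:6]); d=im["range_z"]
v,u=np.mgrid[v0:v1,u0:u1]; v=v.ravel();u=u.ravel(); z=d[v,u]; k=z>0
P=np.array(im["origin"])+ray(im,np.c_[u,v][k])*z[k][:,None]
a=np.radians(13.8); c=np.array([.583,.226]); q=P[:,:2]-c
lx=q@[np.cos(a),np.sin(a)]; ly=q@[-np.sin(a),np.cos(a)]
A=np.c_[lx,np.ones(len(lx))]; s=np.linalg.lstsq(A,P[:,2],rcond=None)[0]
print("tilt",np.arctan(s[0]),"z at lx=0",s[1],"lx",lx.min(),lx.max(),"z",P[:,2].min(),P[:,2].max(),"ly",ly.min(),ly.max(),"resid",np.std(P[:,2]-A@s))
E
python3 tilt.py /tmp/wrist2.npz 197 228 285 360; python3 tilt.py /tmp/wrist1.npz 160 190 285 338; python3 tilt.py /tmp/wrist2.npz 193 196 270 376
```

```text
tilt 0.6580101888543853 z at lx=0 0.04712554750776597 lx 0.007553396112607951 0.021959949474486106 z 0.05154699238649296 0.06536011683598345 ly -0.014665005624972473 0.01575638682183795 resid 0.000530878217146494
tilt 0.002673851825632433 z at lx=0 0.03904810585908053 lx 0.01508063406540573 0.03120128031550069 z 0.03705909610278815 0.04143405431458988 ly -0.014720614231389071 0.014515072760720628 resid 0.0006751957213520586
tilt 1.4332389869798674 z at lx=0 -0.101443551388347 lx 0.019102781827860637 0.023658832697809024 z 0.03787177611561568 0.06744185589319118 ly -0.02296498706302948 0.023539842590080604 resid 0.002330842930542857
```

It's fully tipped, at 0.658 rad. Now I'll retreat straight up, check that it stays, and open.

>>> apply_moves:
  moves: [0,0,0.2,0,0,0,0.8,0,0,0,0.5,0,0,0,0,0]

```text
time_s: 4.72
tool_pos: [0.5552, 0.2203, 0.1261]
orientation: [-3.117, -0.374, -0.011]
wrist_force: [0.4, -0.6, -1.1]
grip_width: 0.005
```

>>> apply_moves:
  moves: [0.3,0.07,0,0,0.3,0.07,0,0,0,0,0,0,0,0,0,0]
  claw: 60

```text
time_s: 5.22
tool_pos: [0.5908, 0.2285, 0.123]
orientation: [-3.117, -0.374, -0.007]
wrist_force: [0.1, 0.1, -0.3]
grip_width: 0.382
```

```bash
python3 look.py 3 scene:420,220,180,180 wrist
```

```text
5.325 [0.5908 0.2285 0.1233] 103.67984401961294 [-0.33  0.19 -0.3 ] 0.47207366745707996
```

View pics/scene3.png

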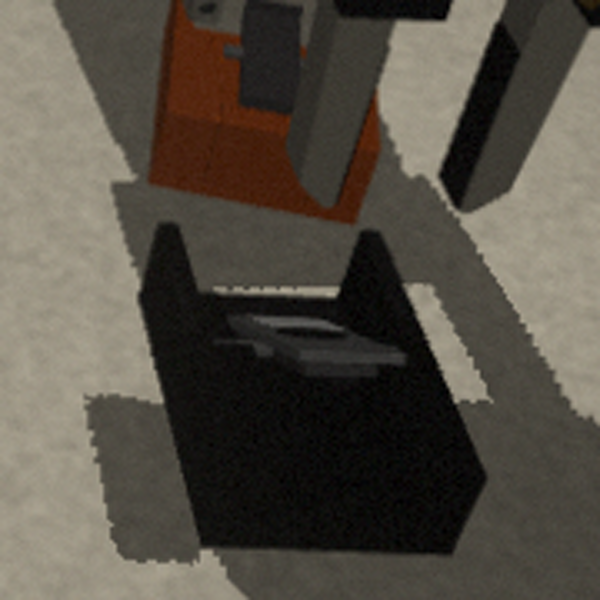

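View pics/wrist3.png

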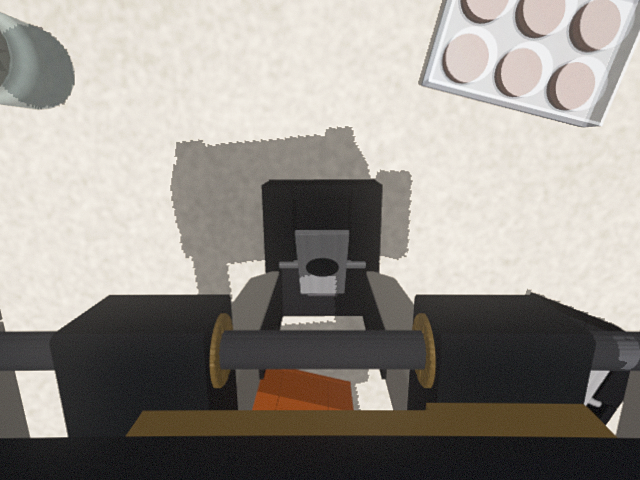

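```bash
python3 tilt.py /tmp/wrist3.npz 234 256 303 343; python3 - <<'E'
from h import *
im=dict(np.load("/tmp/wrist3.npz"));d=im["range_z"]
for v in range(224,302,3):
    P=np.array(im["origin"])+ray(im,[[322,v]])[0]*d[v,322]
    q=P[:2]-[.583,.226]; a=np.radians(13.8); print(v,(q@[np.cos(a),np.sin(a)]*1e3).round(1),(q@[-np.sin(a),np.cos(a)]*1e3).round(1),(P[2]*1e3).round(1))
E
```

```text
tilt 0.6500295885035839 z at lx=0 0.04731482304523831 lx 0.0032409505923495967 0.022549811851000114 z 0.048574246162907314 0.06607779571585615 ly -0.013681473532715569 0.013320538104871745 resid 0.0005165937229608579
224 15.7 0.3 3.6
227 13.3 0.3 3.6
230 24.2 0.1 61.8
233 22.7 0.1 64.0
236 20.2 0.1 62.1
239 17.8 0.1 60.3
242 15.5 0.1 59.5
245 12.9 0.2 57.3
248 10.3 0.2 55.5
251 7.5 0.2 53.2
254 5.1 0.2 52.1
257 1.8 0.2 48.4
260 -0.7 0.2 47.7
263 -4.2 0.2 43.8
266 -6.6 0.2 43.4
269 -10.0 0.3 40.0
272 -13.0 0.3 38.2
275 -16.6 0.3 34.6
278 -20.1 0.3 31.7
281 -23.3 0.3 29.6
284 -27.0 0.3 26.6
287 -30.8 0.4 23.2
290 -34.0 0.4 21.6
293 -38.0 0.4 18.3
296 -48.0 0.5 1.2
299 -50.1 0.5 2.7
```

>>> apply_moves:
  moves: [0.05,0,-0.5,0,0,0,-0.5,0,0,0,-0.2,0,0,0,0,0]

```text
time_s: 5.82
tool_pos: [0.5929, 0.2284, 0.0509]
orientation: [-3.116, -0.374, -0.011]
wrist_force: [0.7, 0.2, 0.2]
grip_width: 0.6
```

>>> apply_moves:
  moves: [0.01,0,-0.08,0,0,0,0,0]

```text
time_s: 6.08
tool_pos: [0.5942, 0.2287, 0.0479]
orientation: [-3.116, -0.374, -0.014]
wrist_force: [-0.3, -0.4, 0.8]
grip_width: 0.6
```

>>> apply_moves:
  moves: [0,0,0,0,0,0,0,0,0,0,0,0,0,0,0,0,0,0,0,0]
  claw: 0
  newtons: 35

```text
time_s: 6.7
tool_pos: [0.5948, 0.2289, 0.0492]
orientation: [-3.116, -0.374, -0.017]
wrist_force: [0.3, -0.1, -0.1]
grip_width: 0.372
```

```bash
python3 look.py 4 scene:420,220,180,180 wrist
```

```text
6.8 [0.5948 0.2289 0.0492] 103.70017597125012 [ 0.02 -0.31 -0.19] 0.36991627916597725
```

View pics/scene4.png

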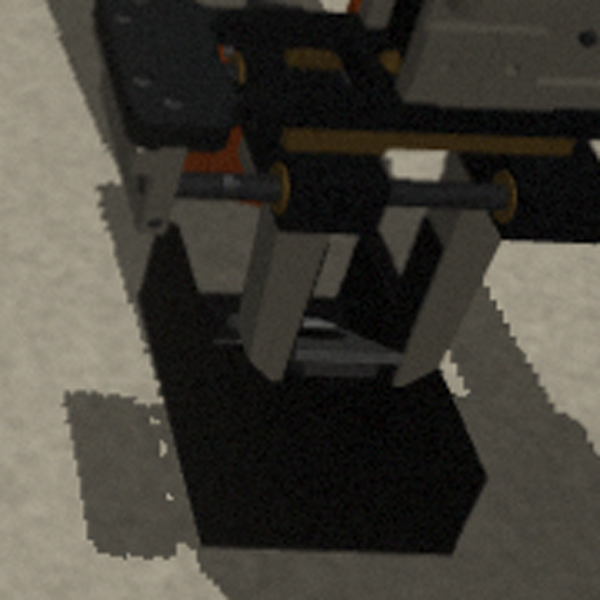

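View pics/wrist4.png

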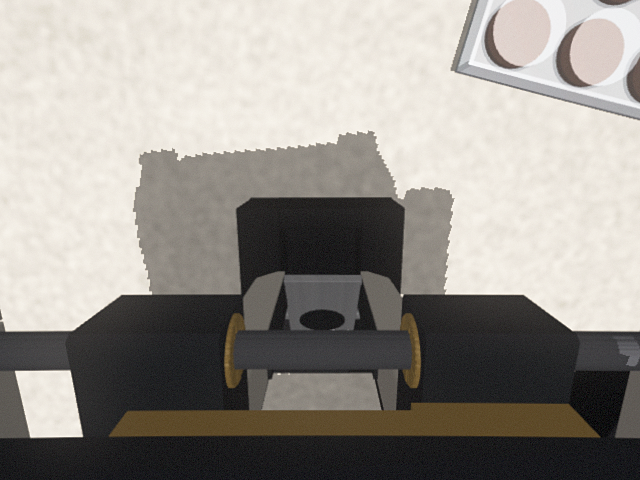

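The grip closed on 34.4 mm, which matches the plate's width. Lifting slowly straight up.

>>> apply_moves:
  moves: [0,0,0.1,0,0,0,0.2,0,0,0,0.3,0,0,0,0.5,0,0,0,0.5,0,0,0,0.5,0,0,0,0,0]
  newtons: 45

```text
time_s: 7.68
tool_pos: [0.5949, 0.2289, 0.1863]
orientation: [-3.115, -0.374, -0.024]
wrist_force: [-0.7, -0.2, -0.9]
grip_width: 0.367
```

```bash
python3 look.py 5 scene:360,140,280,210 wrist
```

```text
7.775 [0.594  0.2286 0.1829] 103.7011103293666 [ 0.46  0.68 -1.51] 0.3669071534434501
```

View pics/scene5.png

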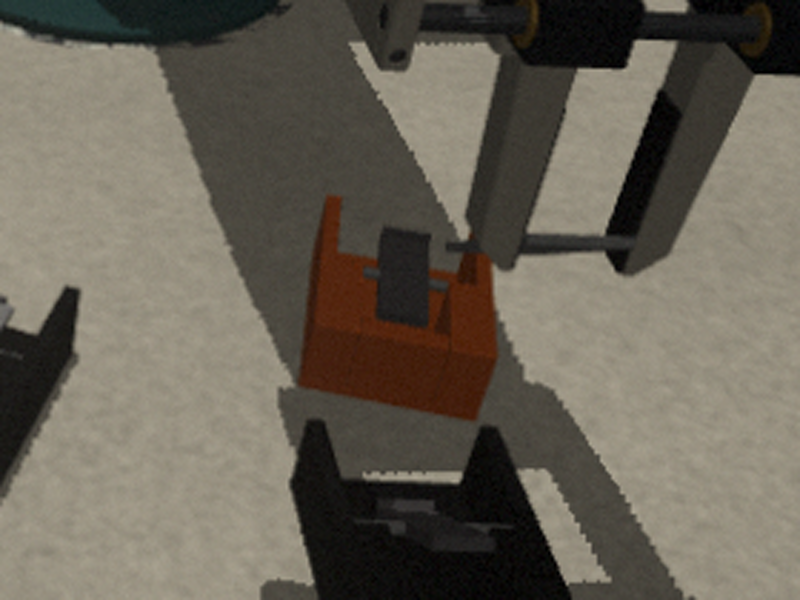

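View pics/wrist5.png

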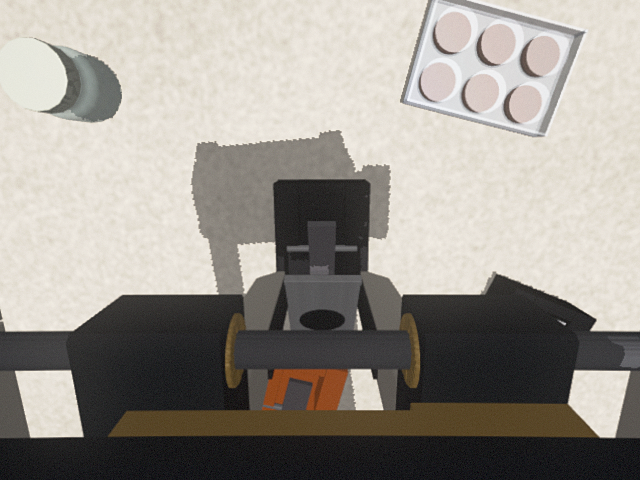

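The plate is held with its tilt unchanged, and the rocker is still tipped. Moving over the tray.

>>> apply_moves:
  moves: [-0.03,-0.3,0,-0.1,-0.07,-0.7,0,-0.2,-0.08,-0.85,0,-0.2,-0.08,-0.85,0,-0.2,-0.08,-0.85,0,-0.2,-0.08,-0.85,0,-0.2,-0.08,-0.85,0,-0.2,-0.08,-0.85,0,-0.2,-0.07,-0.7,0,-0.2,-0.03,-0.3,0,0]

```text
time_s: 9.02
tool_pos: [0.542, -0.2163, 0.1717]
orientation: [-3.137, -0.08, 0.006]
wrist_force: [1.4, 0.6, -1.3]
grip_width: 0.367
```

```bash
python3 look.py 6 scene:60,60,320,240 wrist
```

```text
9.125 [ 0.5424 -0.2156  0.1718] 92.96653393211275 [-1.32  0.82 -0.68] 0.361647356401733
```

View pics/scene6.png

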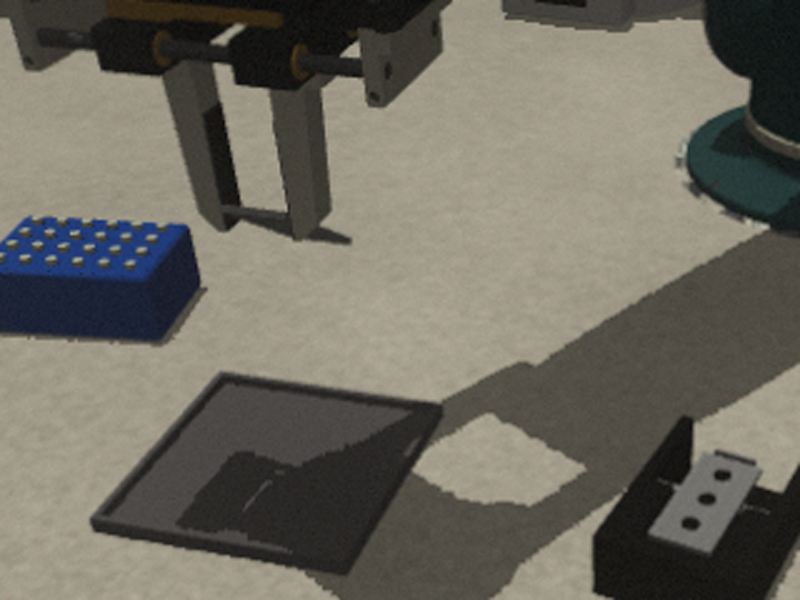

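View pics/wrist6.png

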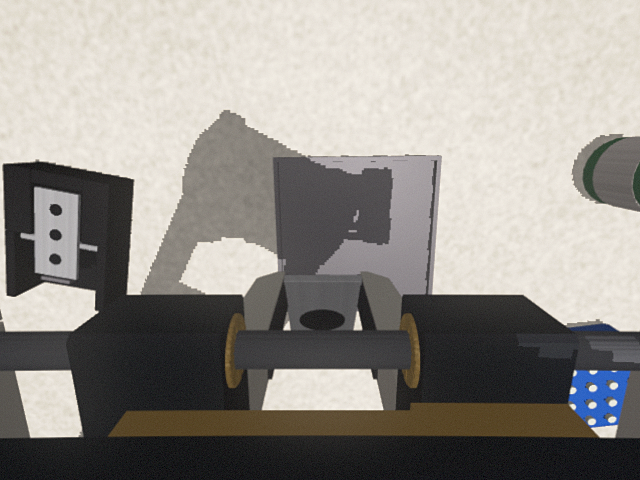

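```bash
python3 - <<'E'
from h import *
im=dict(np.load("/tmp/wrist6.npz"))
P=plane(im,[[276,157],[441,156]],.01); print(P)
d=P[0]-P[1]; print(np.linalg.norm(d)); u=d/np.linalg.norm(d); n=np.array([-u[1],u[0],0]); print(P.mean(0)+n*.075*np.sign(-n[0]), np.degrees(np.arctan2(u[1],u[0])))
E
```

```text
[[ 0.59782216 -0.17339002  0.01      ]
 [ 0.60609532 -0.3189009   0.01      ]]
0.14574588112582407
[ 0.52707967 -0.25040278  0.01      ] 93.25410551190062
```

>>> apply_moves:
  moves: [0.12,-0.35,-0.5,0,0,-0.14,-0.5,0,0,0,-0.5,0,0,0,-0.3,0,0,0,0,0]

```text
time_s: 9.75
tool_pos: [0.5501, -0.2409, 0.0605]
orientation: [-3.135, -0.088, 0.005]
wrist_force: [0.8, -0.4, -0.3]
grip_width: 0.368
```

>>> apply_moves:
  moves: [0,-0.1,-0.15,0,0,0,-0.1,0,0,0,-0.05,0,0,0,0,0]

```text
time_s: 10.25
tool_pos: [0.5514, -0.2473, 0.0442]
orientation: [-3.137, -0.09, 0.0]
wrist_force: [-0.0, -0.2, -1.6]
grip_width: 0.369
```

```bash
python3 look.py 7 scene:60,150,220,165
```

```text
10.3 [ 0.5514 -0.2473  0.0444] 93.2726310399268 [ 0.07 -0.24 -0.41] 0.3643638647077729
```

View pics/scene7.png

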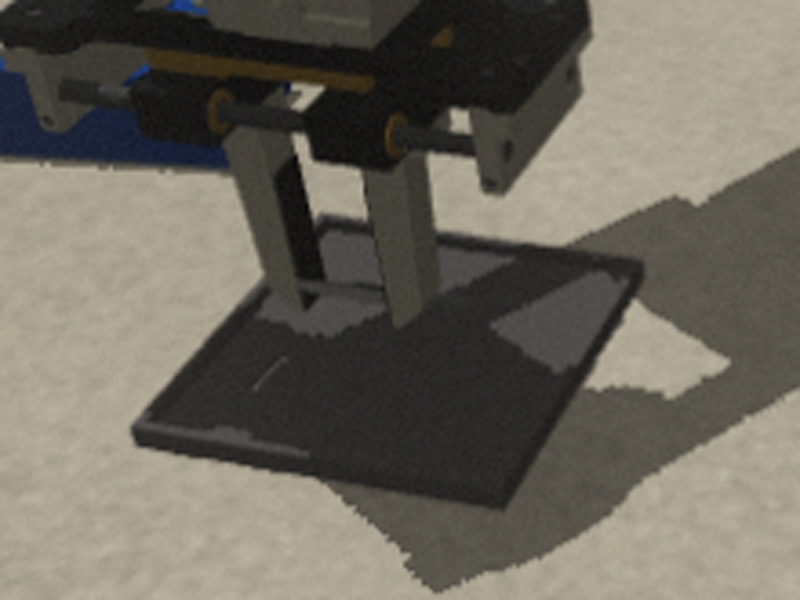

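>>> apply_moves:
  moves: [0,0,-0.1,0,0,0,-0.05,0,0,0,-0.05,0,0,0,0,0]
  newtons: 15

```text
time_s: 10.8
tool_pos: [0.5522, -0.2475, 0.0327]
orientation: [-3.138, -0.09, -0.003]
wrist_force: [-1.3, -0.1, 0.9]
grip_width: 0.372
```

>>> apply_moves:
  moves: [0,0,-0.06,0,0,0,-0.06,0,0,0,-0.06,0,0,0,0,0]
  newtons: 8

```text
time_s: 11.3
tool_pos: [0.552, -0.2475, 0.0209]
orientation: [-3.138, -0.09, -0.003]
wrist_force: [0.1, -0.4, 0.3]
grip_width: 0.374
```

```bash
python3 look.py 8 scene:60,150,220,165 wrist
```

```text
11.4 [ 0.5521 -0.2476  0.0212] 93.27364973627785 [-0.54  0.18 -0.19] 0.37573776373958195
```

View pics/scene8.png

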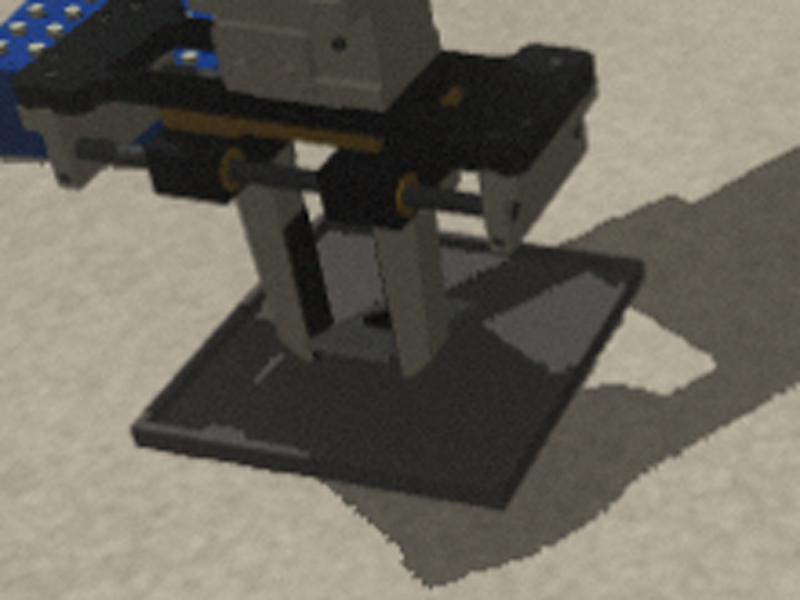

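View pics/wrist8.png

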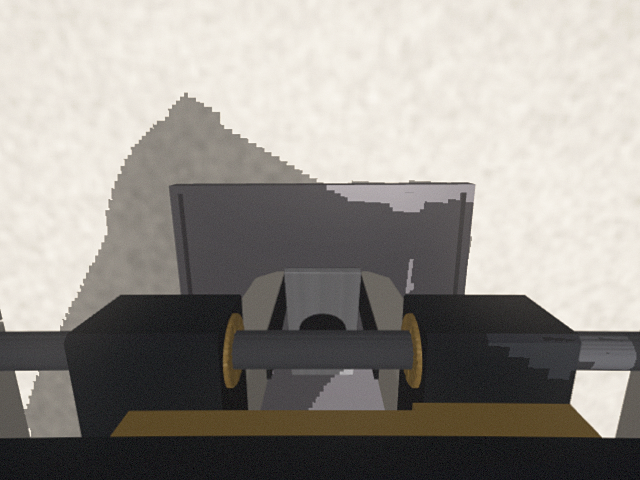

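The plate is rotating toward flat in the grip as intended. I'll keep lowering until the tips are nearly on the floor.

>>> apply_moves:
  moves: [0,0,-0.06,0,0,0,-0.06,0,0,0,-0.05,0,0,0,0,0]
  newtons: 6

```text
time_s: 11.9
tool_pos: [0.552, -0.2475, 0.0102]
orientation: [-3.138, -0.09, -0.003]
wrist_force: [0.9, 0.3, 0.2]
grip_width: 0.376
```

```bash
python3 look.py 9 scene:60,150,220,165 wrist; sed -i 's/13.8/3.3/;s/.583,.226/.5295,-.2485/' tilt.py; python3 tilt.py /tmp/wrist9.npz 275 300 295 350
```

```text
12.0 [ 0.5521 -0.2476  0.0105] 93.27364896598839 [0.39 0.35 0.16] 0.37110535831785746
tilt 0.1800755390948312 z at lx=0 0.013327700565918116 lx 0.020214775199441745 0.03417490647395605 z 0.015860937655198748 0.02075514670365386 ly -0.013797952794254222 0.011905844685341898 resid 0.0005447158338473499
```

View pics/scene9.png

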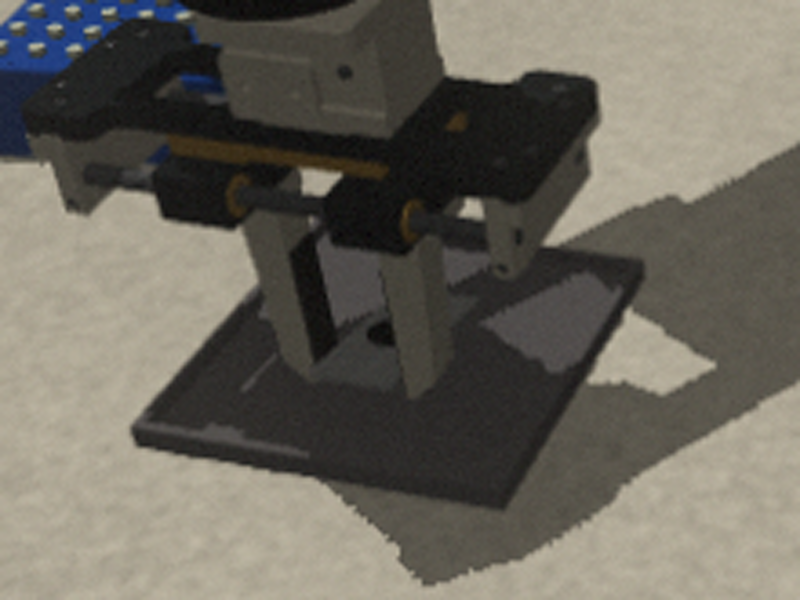

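View pics/wrist9.png

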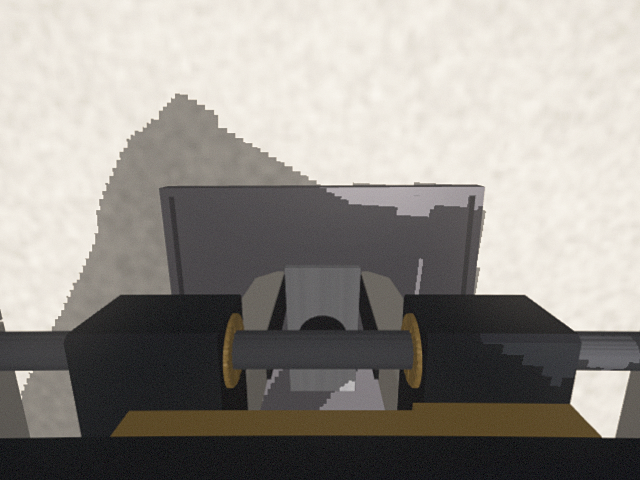

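>>> apply_moves:
  moves: [-0.05,0,-0.04,0,0,0,-0.04,0,0,0,0,0]
  newtons: 4

```text
time_s: 12.38
tool_pos: [0.5489, -0.2476, 0.0055]
orientation: [-3.138, -0.09, -0.003]
wrist_force: [-0.0, 0.0, 0.2]
grip_width: 0.378
```

```bash
python3 look.py 10 wrist; python3 tilt.py /tmp/wrist10.npz 275 300 295 350
```

```text
12.425 [ 0.5489 -0.2476  0.0055] 93.2758684517994 [ 0.27  0.41 -0.07] 0.37676745530836564
tilt 0.09332734333801133 z at lx=0 0.010783143242780657 lx 0.017039424578574606 0.030673540801913157 z 0.011000535040878473 0.015432270812039295 ly -0.01362009004736758 0.012067527311004135 resid 0.000559699078075305
```

The residual tilt is 5°, so the gripped end is only about 5 mm up. Releasing gently.

>>> apply_moves:
  moves: [0,0,0,0,0,0,0,0,0,0,0,0,0,0,0,0]
  claw: 50

```text
time_s: 12.92
tool_pos: [0.549, -0.2476, 0.0057]
orientation: [-3.138, -0.09, -0.003]
wrist_force: [0.3, -0.7, 0.1]
grip_width: 0.502
```

>>> apply_moves:
  moves: [0,0,0.15,0,0,0,0.4,0,0,0,0.8,0,0,0,0.9,0,0,0,0.9,0,-0.4,0,0,0,-0.8,0,0,0,-0.8,0,0,0,0,0,0,0]

```text
time_s: 14.05
tool_pos: [0.4248, -0.2467, 0.2068]
orientation: [3.14, 0.091, 0.009]
wrist_force: [0.3, -0.7, 0.3]
grip_width: 0.496
```

```bash
python3 look.py 11 scene top wrist
```

```text
14.2 [ 0.4271 -0.2467  0.206 ] 93.39400606642181 [0.09 0.32 0.39] 0.5011232601268715
```

View pics/scene11.png

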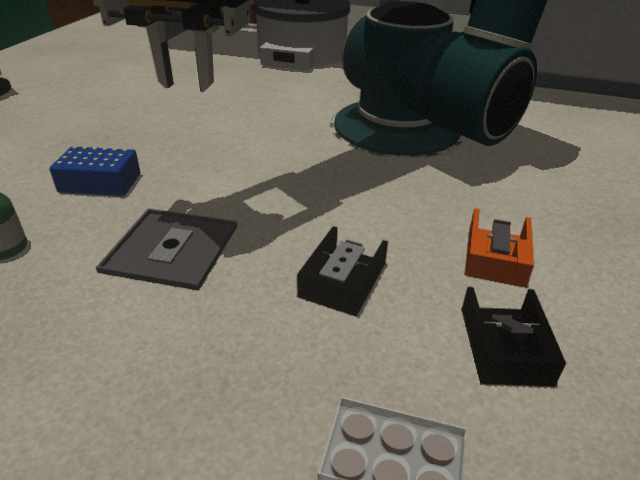

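View pics/top11.png

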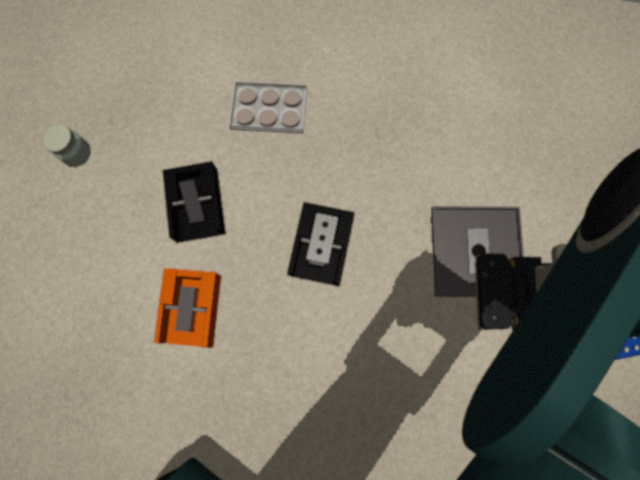

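View pics/wrist11.png

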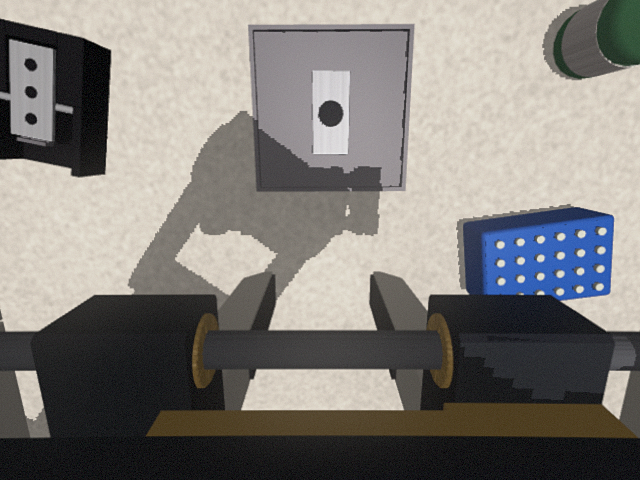

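The plate lies window up at wrist (331,113), and the tray's centre is about (331,107). One last flatness check, then I'll hand in.

```bash
python3 tilt.py /tmp/wrist11.npz 75 98 316 346; python3 tilt.py /tmp/wrist11.npz 128 152 316 346; python3 - <<'E'
from h import *
im=dict(np.load("/tmp/wrist11.npz")); print(plane(im,[[331,113]],.008), plane(im,[[249,26],[413,25],[405,190],[257,190]],.01).mean(0))
from cell import job_done
print(job_done())
E
```

```text
tilt -0.0038479354141598716 z at lx=0 0.0071530594029730115 lx 0.011399955629321973 0.03109726145435442 z 0.004709379443261996 0.009418451169231679 ly -0.014432635143088237 0.013172519097246628 resid 0.0007755790775097344
tilt -0.008237992584394201 z at lx=0 0.006799266945098585 lx -0.0382349036276341 -0.016493570813378593 z 0.004152746920049799 0.009599965618466655 ly -0.015269294261004483 0.013322974277320682 resid 0.0007479840979861697
[[ 0.52667536 -0.24983755  0.008     ]] [ 0.52691884 -0.24972447  0.01      ]
the job is handed in; nothing more can be done
None
```

I pressed the well end of the one-window plate until its rocker was fully tipped, then gripped the raised end, lifted it clear and laid it in the grey tray. I handed the job in at about 14 s on the robot's clock.

- **Tip:** range data gave 0.658 rad while pressing and 0.650 rad after the fingers withdrew, so it stayed up. The highest wrist force in the readings was about 29 N, during the press.
- **Placement:** the plate lies flat (tilt under 0.01 rad) and window up. Its top measured about 7 mm above the bench against the expected 8 mm, within calibration error. The window measured within 1 mm of the tray's centre.
- **Lowering:** the plate's lower end touched the tray floor first and the plate turned flat in a light grip. At release it was still tilted about 5°, so the raised end settled the last few millimetres on its own.
- **Everything else:** the other plate, its holder and the orange look-alike looked undisturbed in the final pictures. The gripper was open and well clear of everything.

No check failed. One measurement disagreed early on: a rough box fit put the plate's yaw at 8°. I used the edge fits (13.6 to 14.4°) instead, and the wrist view later bore them out.

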